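Hold the little pedal bin open, then let its lid down softly

TASK

My hands are full of scraps: press down the pedal of the small tabletop bin with a fingertip until its lid stands wide open, keep it wide open for three full seconds so that I can drop them in, and then let the pedal up slowly so that the lid eases shut and never slams. Work the lid by its pedal only, leave the bin standing where it is and the other things on the table alone.

Things in the scene. Friction and masses are not known exactly. Their poses are not given: they have to be found in the camera images.
- bin: Small round brushed-steel pedal bin with a black foot, 114 mm across, about 164 mm high with its domed lid shut; it stands loose on the table (about 1.2 kg) and slides or tips if pushed hard. Origin: centre of its underside, z up. Its pedal sticks out along its own -x axis near the table, its lid hinge and rod are at its +x side.
- pedal_press (a point): The place to press: on the ribbed black top face of the pedal pad, midway across, 12 mm in from the pad's outer end. It lies 106 mm from the bin's axis along the bin's -x, 50 mm clear of the edge of the lid. At rest it is 27 mm above the table (the pad slopes up outward by 0.17 rad); fully down it is 6 mm above the table and the pad's end rests on the table.
- pedal (a joint): Angle of the pedal lever, rad: 0 at rest (up), about 0.245 fully down, a stroke of about 20 mm at the pressing place. Pivot axis along the bin's y, 20 mm in front of the bin's axis, 10 mm above the table. It takes about 5 N at first, less as the lid rises. Nothing holds it down: let go, it springs up and the lid falls.
- lid (a joint): Angle of the lid, rad: 0 shut, about 1.3 wide open. It is linked to the pedal by a rod and always stands at 5.33 times the pedal's angle: 1 mm of pedal movement at the pressing place moves the lid by 0.06 rad and its front edge by 8 mm.
- lid_cover: The domed round steel lid, 112 mm across and 13.5 mm thick, its underside 152 mm above the table when shut. Origin: on the hinge line, 75 mm behind the bin's axis, 152 mm above the table. It swings up and away from the pedal side.
- pedal_pad: The black pedal pad, the part to press, 46 mm wide, 34 mm long, 5 mm thick, at the end of a steel lever 16 mm wide. Origin: on the lever's pivot, under the bin, 20 mm in front of the bin's axis and 10 mm above the table (see point pedal_press for the place to press).
- figurine: White ceramic bird, 95 mm high, 58 mm across, loose. Origin: centre of its underside. Stands on the bin's -y side. To be left alone.
- pen: Aluminium pen lying on its clip, 140 mm long along its own x, 10 mm thick, loose. Origin: middle of its underside. Lies on the pedal's +y side (in the bin's frame). To be left alone.
- candle_glass: Tealight in a clear glass cup, 66 mm across, 58 mm high, loose. Origin: centre of its underside. Stands out in front of the bin on its -y side. To be left alone.
- plastic_box: Lidded plastic box, 86 x 121 x 58 mm, loose, at the table's left side. Origin: centre of its underside. To be left alone.
- remote: Black remote control lying flat, 165 x 44 x 16 mm, loose, at the table's right side. Origin: centre of its underside. To be left alone.
- cup: Empty handleless blue ceramic cup, 68 mm across, 78 mm high, loose. Origin: centre of its underside. Stands on the bin's +y side. To be left alone.

How it is judged (in metres and radians):
On the way, in this order (a step that is already met when the one before it is completed fails the run):
1. the lid is held wide open by a finger on the pedal (for at least 2.5 s) (value of joint lid above 1.1 rad and contact force between the fingers and pedal_pad above 0.2 N), for 2.5 s.
2. the lid is shut again (value of joint lid below 0.05 rad), for 0.2 s.
At the end, for the whole second after the job is handed in: After 2.5 s held open beyond 1.1 rad the lid is shut (below 0.05 rad), the pedal up, the bin upright within 30 mm of where it stood, the figurine, pen, candle glass, plastic box, remote control and cup within 20 mm of where they were (value of joint lid below 0.05 rad and value of joint pedal below 0.015 rad and angle between bin's own z axis and vertical below 0.03 rad and distance of bin from where it was at the start of the episode below 0.03 m and linear speed of bin below 0.02 m/s and distance of each of figurine, pen, candle_glass, plastic_box, remote, cup from where it was at the start of the episode below 0.02 m); the robot touches nothing.
It fails at once if the lid slams: it comes down faster than 4.5 rad/s (about 0.6 m/s at its front edge) (velocity of joint lid below -4.5 rad/s).
It fails at once if the lid itself is pushed or lifted by the robot (contact force between any of the fingers, the arm and lid_cover above 1 N).
It fails at once if the bin is shoved away, tipped or lifted (distance of bin from where it was at the start of the episode above 0.03 m or angle between bin's own z axis and vertical above 0.15 rad or height (world z) of bin above 0.012 m).
It fails at once if a bystander (figurine, pen, candle glass, plastic box, remote control, cup) is moved or picked up (distance of any of figurine, pen, candle_glass, plastic_box, remote, cup from where it was at the start of the episode above 0.02 m).
It also fails if it takes over 42 s, if anything falls off the work surface, if the arm or the gripper's body presses on something with over 40 N, if the wrist force passes 120 N, or if a joint passes its speed limit or range.

ROBOT

A 6-joint arm with a two-finger parallel gripper is mounted at the origin on the work surface. World frame = base frame: x ahead of the robot, y to its left, z up, the work surface at z = 0. Lengths are in m, angles in degrees, forces in N, time in s.
With the tool pointing down it reaches from about 0.4 to 0.825 m from the base axis. Payload 7 kg.
Tool frame: the origin (TCP) lies at the very end of the fingers, on their centre line; the grasp point (between the pads) lies 19 mm behind it (ctrl.pinch_z is the distance from the TCP to the grasp point, in m); z points along the fingers, x is the direction in which the jaws open and shut, and the axes are right-handed (so a half turn about z gives the same grasp; the last joint's range is limited). The gripper opens to 88 mm and grips with 3 to 60 N. Pads are 19 mm wide; open, the fingers measure 130 mm over their backs; the gripper's body (78 mm by 193 mm) begins 47 mm behind the grasp point.
Start: joints at [-57.863, 20.546, 0.682, 0, -70.136, -16.507], TCP at [0.182, -0.65, 0.227] pointing down, gripper open.
Joint ranges: [-176.03, 176.03], [-82.01, 121.73], [-58.28, 71.71], [-173.87, 95.51], [-174.79, -0.11], [-173.66, 173.66]. Speed limits (degrees/s): [136.94, 136.94, 172.46, 180, 180, 180].

INTERFACE

Orientations are given as [roll, pitch, yaw] about the fixed x, y, z axes, in that order (R = Rz(yaw) Ry(pitch) Rx(roll)).
In Python, from plant import ctrl gives the robot as it stands.
- The arm moves only by the tool carry_out, never from a script. Its argument "increments" is a list of rows, each a list of 7 numbers: the turn, a rotation vector about the world's x, y, z in degrees, then the shift along the world's x, y, z in mm, then the closure, from 0 (fully open) to 1 (shut). In form: [[ax, ay, az, dx, dy, dz, grip], ...]. A call has 1 to 20 rows; each row is the pose to reach, as a shift and turn from the pose commanded when the call began; what a row does not reach only later rows make up. A row lasts 1/8 s, in which the tool goes at most 62.5 mm and 10.7 degrees, less where a joint would pass 70% of its speed; a pose out of reach is approached as far as the arm can. A call with a gripper value outside its range is refused whole. The fingers move at their own pace and stop on an object; the grip force is fixed at half the most. Time passes only in rows, so rows that repeat a pose let the fingers close. It gives the time, the measured TCP pose, the force and the opening at its end, in the units of the state.
- ctrl.get_obs(): the state, without advancing time (a new reading comes with each control period).
- ctrl.snapshot(name): name is "side" or "top"; returns a dict with "pixels" (384x512x3 uint8, blue, green, red), "intrinsics" (3x3 intrinsics, pixels), "rvec" (rotation vector, rad) and "tvec" (3), from world to camera coordinates, as OpenCV has them. Camera axes: x right, y down, z forward; pixel columns grow to the right and rows downward; lengths in m; the calibration is good to about 2 mm. A picture is of the moment at which its call begins. There is no depth.
- ctrl.close_job(): hands the job in, once; it reports no verdict.
Trained networks look in a picture, given as the dict that the camera call returned (one of the last four; its "shot" number tells which), for a name from the list of things; names that differ only in an ending like _2 or _b are one class to them, and where a whole thing is asked for, a point or a joint stands for the part that bears it (a point fixed in the world has none). Each returns a list of dicts, best first, with "confidence" (0 to 1); they miss things now and then, are a little off and sometimes report something else, mostly with a low value. They report only what shows in the picture. A call takes as long as a camera call.
- ctrl.search_frame(picture, label): "centre" ([x, y, z] in m, in world coordinates, good to about 4 mm: the middle of the surface that is visible of it).
- ctrl.outline_of(picture, label): "pixels" (384x512 bool, what is visible of it).
The state is a dict: "clock": time; "joint_pos": joint angles; "qvel": joint speeds; "tau": joint torques, N m; "tool_pos": TCP position; "orientation": TCP orientation; "force": force on the tool from outside, world axes, zero at the start; "moment": the same for the moment, N m; "opening": finger opening in m.
Only numpy, scipy, OpenCV 4.12 (cv2) and the standard library are available. Lean on these libraries where they do the work, as an engineer would, in place of code of your own. Each camera call takes 0.05 s, during which the arm holds its last target. There are 200 camera calls.

## Working session

There is one attempt and no reset: what is moved stays moved. The work goes in short steps, Python scripts to look and compute and a tool call to move; the robot and the scene stay as the last step left them, time stands still between calls to the robot, and variables do not carry over. Pictures are saved under pics/ and viewed, about 8 in all and at most 12, crops included, and the job is handed in when it is done.

Besides the shell and the picture viewer there is one more tool, called after "Emit:" by a JSON object that holds its "method" and its "body". carry_out: Moves the arm, as the interface text tells. Its arguments: {"type":"object","properties":{"increments":{"type":"array"}},"required":["increments"]}

```bash
mkdir -p pics; python3 - <<'E'
from plant import ctrl
import cv2,numpy as np
o=ctrl.get_obs();print(o['clock'],o['tool_pos'],o['orientation'],o['force'],o['opening'])
ims=[]
for n in('top','side'):
    p=ctrl.snapshot(n);cv2.imwrite(f'pics/{n}.png',p['pixels'])
    R=cv2.Rodrigues(np.array(p['rvec']))[0];print(n,'cam',-R.T@np.array(p['tvec']).ravel())
    for l in('bin','pedal_pad','lid_cover','figurine','pen','candle_glass','cup'):
        print(n,l,[(np.round(d['centre'],3).tolist(),round(d['confidence'],2)) for d in ctrl.search_frame(p,l)[:2]])
E
```

```text
0.0 [ 0.18172881 -0.64956273  0.22561006] [-1.79991583e+02 -9.70306390e-02  1.05625060e+02] [-0.20275388  0.24139244  0.09283533] 0.08734017513716423
top cam [0.44679786 0.0080459  1.27602822]
top bin [([0.599, -0.106, 0.162], 0.6)]
top pedal_pad []
top lid_cover [([0.604, -0.11, 0.164], 0.87)]
top figurine [([0.58, -0.26, 0.06], 0.52)]
top pen [([0.524, 0.028, 0.013], 0.55), ([0.515, -0.089, 0.027], 0.53)]
top candle_glass [([0.424, -0.199, 0.025], 0.67)]
top cup [([0.677, 0.035, 0.028], 0.77)]
side cam [0.37371603 1.01137355 0.86766561]
side bin [([0.601, -0.072, 0.109], 0.89)]
side pedal_pad []
side lid_cover [([0.606, -0.096, 0.165], 0.71)]
side figurine [([0.568, -0.249, 0.056], 0.58)]
side pen [([0.523, 0.032, 0.008], 0.58)]
side candle_glass [([0.424, -0.172, 0.042], 0.83)]
side cup [([0.67, 0.046, 0.054], 0.95)]
```

View pics/top.png

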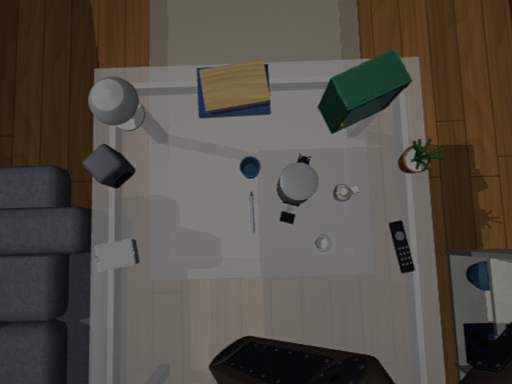

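View pics/side.png

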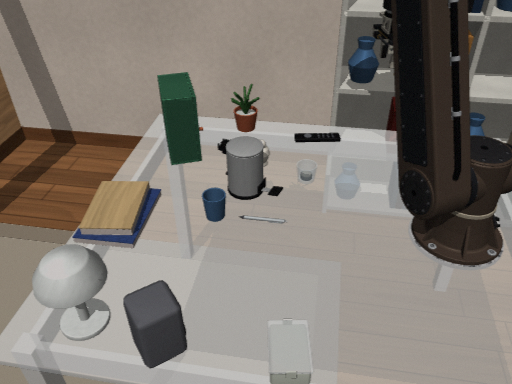

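The top view shows the bin lid at (298,182), the black pedal pad at (288,217), the hinge at (304,160), the pen at (252,212), the candle at (323,243) and the bird at (344,190). I'll segment the pad in both views next.

```bash
cat > h.py <<'E'
import cv2,numpy as np
def ray(p,uv,z):
    R=cv2.Rodrigues(np.array(p['rvec'],float))[0];t=np.array(p['tvec'],float).ravel()
    c=-R.T@t;d=R.T@np.linalg.inv(np.array(p['intrinsics']))@np.array([uv[0],uv[1],1.])
    return c+d*(z-c[2])/d[2]
def proj(p,X):
    return cv2.projectPoints(np.array(X,float).reshape(-1,1,3),np.array(p['rvec'],float),np.array(p['tvec'],float),np.array(p['intrinsics'],float),None)[0][:,0]
def blob(p,box,th=40):
    x0,y0,x1,y1=box;g=p['pixels'][y0:y1,x0:x1].max(2)
    n,l,s,c=cv2.connectedComponentsWithStats((g<th).astype(np.uint8))
    i=1+s[1:,4].argmax();return c[i]+[x0,y0],s[i]+[x0,y0,0,0,0]
E
python3 - <<'E'
from plant import ctrl
from h import *
P={n:ctrl.snapshot(n) for n in('top','side')}
for n,b in(('top',(277,209,300,226)),('side',(267,182,287,198))):
    c,s=blob(P[n],b);print(n,c,s,ray(P[n],c,.026))
for n in P:
    for l in('lid_cover','bin'):
        for d in ctrl.outline_of(P[n],l)[:1]:
            m=d['pixels'];v,u=np.nonzero(m);print(n,l,u.mean(),v.mean(),u.min(),u.max(),v.min(),v.max(),ray(P[n],(u.mean(),v.mean()),.16))
c,s=blob(P['top'],(290,150,315,168));print('hinge',c,s,ray(P['top'],c,.15))
a=P['top']['pixels'][145:255,240:360];b=P['side']['pixels'][130:230,195:330]
cv2.imwrite('pics/c.png',np.hstack([cv2.resize(a,(436,400),interpolation=2),cv2.resize(b,(360,400),interpolation=2)]))
E
```

```text
top [286.90983607 217.1557377 ] [280 212  15  12 122] [ 0.51128491 -0.0860222   0.026     ]
side [275.18604651 190.75581395] [269 187  14   9  86] [ 0.51020887 -0.08430729  0.026     ]
top lid_cover 297.886108714409 181.297670405522 279 317 163 200 [ 0.60721335 -0.1117906   0.16      ]
top bin 295.55070028011204 186.57086834733894 276 318 155 224 [ 0.59202444 -0.10439079  0.16      ]
side lid_cover 244.1296875 146.55625 226 262 136 157 [ 0.60666939 -0.10657943  0.16      ]
side bin 245.40026075619295 167.98218166014777 219 280 137 199 [0.58243016 0.00131215 0.16      ]
hinge [303.38181818 159.61818182] [298 156  11   8  55] [ 0.67252291 -0.13174775  0.15      ]
```

View pics/c.png

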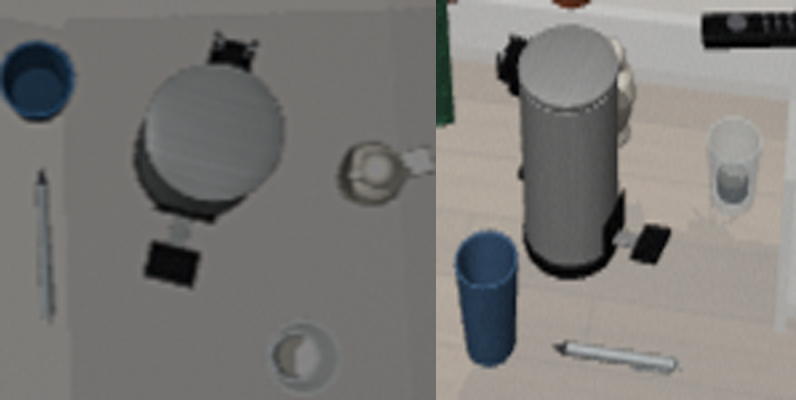

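Pad centre is about (0.511, -0.085), the lid axis (0.607, -0.110) and the bin yaw about -15°. The pad-to-axis distance comes out at 99 mm against 101 mm expected, which agrees. The press point is therefore about (0.505, -0.084). I'll close the fingers and approach above it, jaws across the pedal and leaning slightly away from the bin.

Emit:
{"method": "carry_out", "body": {"increments": [[0, 0, 0, 6, 11, 0, 1], [0, 0, -1, 23, 40, 0, 1], [0, 0, -3, 45, 79, 0, 1], [0, 0, -5, 71, 125, 0, 1], [0, 0, -7, 97, 170, 0, 1], [0, 0, -9, 123, 215, 0, 1], [0, 0, -11, 149, 260, 0, 1], [0, 0, -13, 175, 306, 0, 1], [0, 0, -14, 201, 351, 0, 1], [0, 0, -16, 226, 396, 0, 1], [0, 0, -18, 252, 441, 0, 1], [0, 0, -19, 278, 487, -5, 1], [0, 0, -20, 301, 526, -20, 1], [0, 0, -20.6, 317, 555, -40, 1], [0, 0, -20.6, 324, 566, -55, 1], [0, 0, -20.6, 324, 566, -60, 1], [0, 0, -20.6, 324, 566, -60, 1]]}}

```text
clock: 3.22
tool_pos: [0.5052, -0.0846, 0.1665]
orientation: [-180.0, 0.0, 85.0]
force: [1.0, -0.2, 0.3]
opening: 0.0002
```

Emit:
{"method": "carry_out", "body": {"increments": [[-0.5, -2, 0, 0, 0, -15, 1], [-1, -4, 0, 0, 0, -40, 1], [-1.6, -5.8, 0, 0, 0, -65, 1], [-1.6, -5.8, 0, 0, 0, -85, 1], [-1.6, -5.8, 0, 0, 0, -95, 1], [-1.6, -5.8, 0, 0, 0, -100, 1], [-1.6, -5.8, 0, 0, 0, -100, 1]]}}

```text
clock: 4.1
tool_pos: [0.5062, -0.0843, 0.0669]
orientation: [174.1, 1.1, 85.0]
force: [-0.0, -0.5, 0.4]
opening: 0.0005
```

```bash
python3 - <<'E'
from plant import ctrl
from h import *
o=ctrl.get_obs();print(o['clock'],o['tool_pos'],o['orientation'],o['force'],o['opening'])
P={n:ctrl.snapshot(n) for n in('top','side')}
for n in P: print(n,proj(P[n],[o['tool_pos'],[.505,-.084,.027]]))
a=P['top']['pixels'][145:255,240:360];b=P['side']['pixels'][110:210,210:345]
cv2.imwrite('pics/d.png',np.hstack([cv2.resize(a,(300,275),interpolation=2),cv2.resize(b,(500,370),interpolation=2)[:275] if 0 else cv2.resize(b,(371,275),interpolation=2)]))
E
```

```text
4.1 [ 0.50615215 -0.08425538  0.0668908 ] [174.06030591   1.08815339  84.95068221] [-0.04901537 -0.50174572  0.42030521] 0.000470343160893129
top [[287.37043085 218.11608577]
 [286.37954374 219.1163984 ]]
side [[276.74698391 179.94609288]
 [276.88736597 190.71599619]]
```

View pics/d.png

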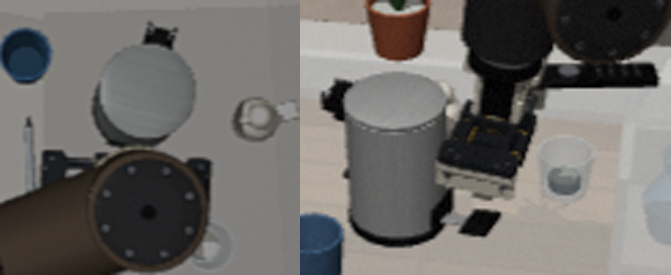

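Nothing is touched yet. I'll shift 4 mm inward, because the 19 mm wide tip lands outer edge first, then go down and start pressing gently.

Emit:
{"method": "carry_out", "body": {"increments": [[0, 0, 0, 3, -1, -8, 1], [0, 0, 0, 3.5, -1, -18, 1], [0, 0, 0, 3.5, -1, -27, 1], [0, 0, 0, 3.5, -1, -33, 1], [0, 0, 0, 3.5, -1, -35, 1], [0, 0, 0, 3.5, -1, -37, 1], [0, 0, 0, 3.5, -1, -39, 1], [0, 0, 0, 3.5, -1, -41, 1], [0, 0, 0, 3.5, -1, -43, 1], [0, 0, 0, 3.5, -1, -43, 1]]}}

```text
clock: 5.45
tool_pos: [0.5092, -0.0851, 0.0234]
orientation: [174.1, 1.1, 85.0]
force: [-2.4, -0.7, 3.6]
opening: 0.0006
```

```bash
python3 - <<'E'
from plant import ctrl
from h import *
o=ctrl.get_obs();print(o['clock'],o['tool_pos'],o['force'],o['moment'])
p=ctrl.snapshot('side');b=p['pixels'][90:210,200:340]
cv2.imwrite('pics/e.png',cv2.resize(b,(560,480),interpolation=2))
E
```

```text
5.45 [ 0.50918027 -0.08505981  0.0234464 ] [-2.3991044  -0.73452959  3.55025986] [0.32067127 1.17321625 0.00668843]
```

View pics/e.png

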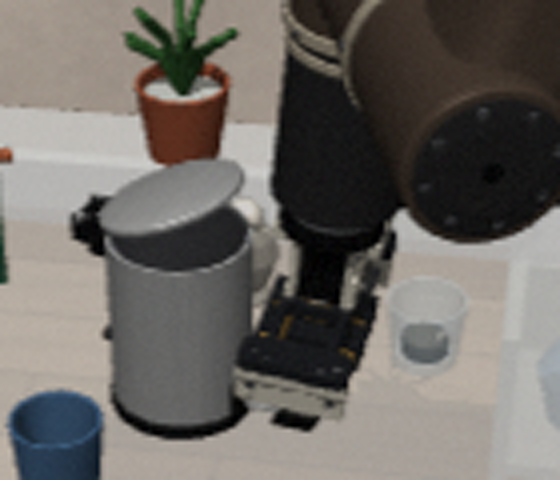

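The lid has lifted by about 0.4 rad at 3.6 N, with the tip on the pad and the bin not moved. I'll press on.

Emit:
{"method": "carry_out", "body": {"increments": [[0, 0, 0, 0, 0, -1.5, 1], [0, 0, 0, 0, 0, -3, 1], [0, 0, 0, 0, 0, -4.5, 1], [0, 0, 0, 0, 0, -6, 1], [0, 0, 0, 0, 0, -7.5, 1], [0, 0, 0, 0, 0, -9, 1], [0, 0, 0, 0, 0, -10.5, 1], [0, 0, 0, 0, 0, -12, 1], [0, 0, 0, 0, 0, -13, 1], [0, 0, 0, 0, 0, -14, 1], [0, 0, 0, 0, 0, -14, 1]]}}

```text
clock: 6.88
tool_pos: [0.5094, -0.085, 0.0095]
orientation: [174.1, 1.1, 85.0]
force: [-1.9, 0.7, 2.2]
opening: 0.0004
```

```bash
python3 - <<'E'
from plant import ctrl
from h import *
o=ctrl.get_obs();print(o['clock'],o['tool_pos'],o['force'],o['moment'])
p=ctrl.snapshot('side');b=p['pixels'][80:210,200:340].copy()
# expected lid front edge/centre for several angles
ax=np.array([.607,-.110]);u=np.array([.966,-.259])
for a in(0,.4,1.0,1.1,1.2,1.3):
    q=[[*(ax+u*(.075-r*np.cos(a)+0.0*np.sin(a))),.152+r*np.sin(a)] for r in(.131,)]
    uv=proj(p,q)[0];print(a,(uv-[200,80])*4)
cv2.imwrite('pics/f.png',cv2.resize(b,(560,520),interpolation=2))
E
```

```text
6.875 [ 0.50940111 -0.08502474  0.00949686] [-1.94633359  0.65586117  2.18816553] [-0.02418256  0.96201323 -0.03119851]
0 [246.91821587 289.64397294]
0.4 [233.41602033 225.60358488]
1.0 [167.81765713 137.49603038]
1.1 [152.94835689 126.0763085 ]
1.2 [137.38443722 116.00600515]
1.3 [121.31528791 107.40385226]
```

View pics/f.png

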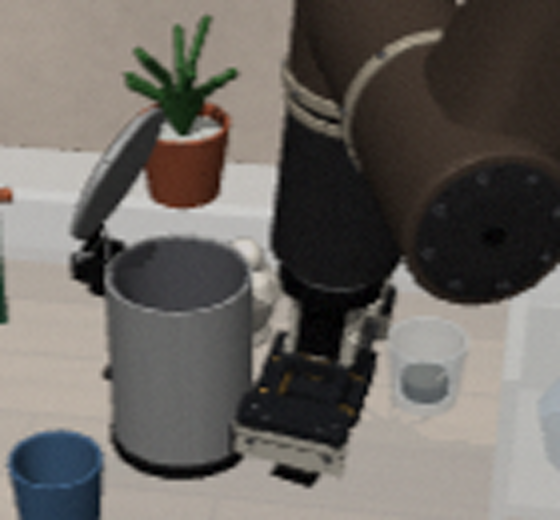

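The lid's top edge is at about (160,110), so roughly 1.05–1.1 rad, which is borderline. I'll press further until the force shows the stop.

Emit:
{"method": "carry_out", "body": {"increments": [[0, 0, 0, 0, 0, -1, 1], [0, 0, 0, 0, 0, -2, 1], [0, 0, 0, 0, 0, -2.5, 1], [0, 0, 0, 0, 0, -2.5, 1]]}}

```text
clock: 7.42
tool_pos: [0.5095, -0.085, 0.007]
orientation: [174.1, 1.1, 85.0]
force: [-1.3, -0.3, 1.6]
opening: 0.0004
```

```bash
python3 - <<'E'
from plant import ctrl
from h import *
o=ctrl.get_obs();print(o['clock'],o['tool_pos'],o['force'],o['moment'])
p=ctrl.snapshot('side');b=p['pixels'][80:210,200:340].copy()
cv2.imwrite('pics/g.png',cv2.resize(b,(560,520),interpolation=2))
E
```

```text
7.425 [ 0.50947742 -0.08500204  0.00704522] [-1.34185505 -0.32767984  1.61394734] [-0.13736476  0.6272601  -0.02462073]
```

View pics/g.png

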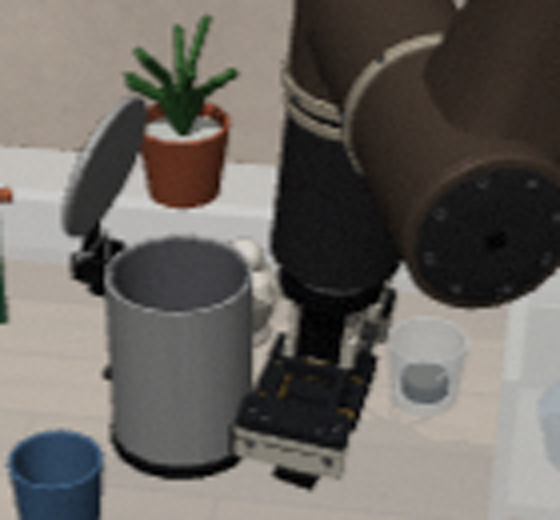

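The lid's top edge is now at about (140,100), so roughly 1.2 rad, and the contact force is about 2 N. I'll add 0.5 mm and hold for about 4 s.

Emit:
{"method": "carry_out", "body": {"increments": [[0, 0, 0, 0, 0, -0.5, 1], [0, 0, 0, 0, 0, -0.5, 1], [0, 0, 0, 0, 0, -0.5, 1], [0, 0, 0, 0, 0, -0.5, 1], [0, 0, 0, 0, 0, -0.5, 1], [0, 0, 0, 0, 0, -0.5, 1], [0, 0, 0, 0, 0, -0.5, 1], [0, 0, 0, 0, 0, -0.5, 1], [0, 0, 0, 0, 0, -0.5, 1], [0, 0, 0, 0, 0, -0.5, 1], [0, 0, 0, 0, 0, -0.5, 1], [0, 0, 0, 0, 0, -0.5, 1], [0, 0, 0, 0, 0, -0.5, 1], [0, 0, 0, 0, 0, -0.5, 1], [0, 0, 0, 0, 0, -0.5, 1], [0, 0, 0, 0, 0, -0.5, 1], [0, 0, 0, 0, 0, -0.5, 1], [0, 0, 0, 0, 0, -0.5, 1], [0, 0, 0, 0, 0, -0.5, 1], [0, 0, 0, 0, 0, -0.5, 1]]}}

```text
clock: 9.98
tool_pos: [0.5095, -0.085, 0.0066]
orientation: [174.1, 1.1, 85.0]
force: [0.5, -0.4, 4.1]
opening: 0.0006
```

Emit:
{"method": "carry_out", "body": {"increments": [[0, 0, 0, 0, 0, 0, 1], [0, 0, 0, 0, 0, 0, 1], [0, 0, 0, 0, 0, 0, 1], [0, 0, 0, 0, 0, 0, 1], [0, 0, 0, 0, 0, 0, 1], [0, 0, 0, 0, 0, 0, 1], [0, 0, 0, 0, 0, 0, 1], [0, 0, 0, 0, 0, 0, 1], [0, 0, 0, 0, 0, 0, 1], [0, 0, 0, 0, 0, 0, 1], [0, 0, 0, 0, 0, 0, 1], [0, 0, 0, 0, 0, 0, 1]]}}

```text
clock: 11.48
tool_pos: [0.5094, -0.085, 0.0066]
orientation: [174.1, 1.1, 85.0]
force: [2.0, -1.3, 4.1]
opening: 0.0004
```

```bash
python3 - <<'E'
from plant import ctrl
from h import *
o=ctrl.get_obs();print(o['clock'],o['tool_pos'],o['force'])
p=ctrl.snapshot('side');b=p['pixels'][80:210,200:340].copy()
a=cv2.imread('pics/g.png')[::4,::4]
for d in ctrl.outline_of(p,'lid_cover')[:1]:
    v,u=np.nonzero(d['pixels']);print(d['confidence'],u.min(),u.max(),v.min(),v.max())
cv2.imwrite('pics/i.png',cv2.resize(b,(560,520),interpolation=2))
E
```

```text
11.475 [ 0.50939981 -0.08501269  0.00657902] [ 1.99411879 -1.2732504   4.14337506]
0.55 216 234 105 137
```

View pics/i.png

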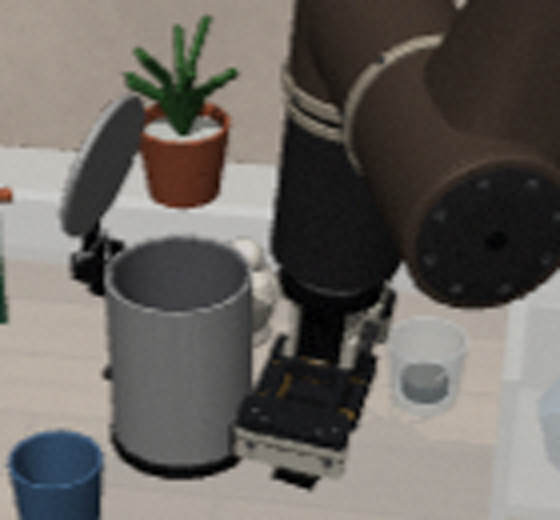

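The lid is still wide open at about 1.2 rad after 4 s, and the rising force shows the pedal near its stop. Now I'll let it up slowly.

Emit:
{"method": "carry_out", "body": {"increments": [[0, 0, 0, 0, 0, 1, 1], [0, 0, 0, 0, 0, 2, 1], [0, 0, 0, 0, 0, 3, 1], [0, 0, 0, 0, 0, 4, 1], [0, 0, 0, 0, 0, 5, 1], [0, 0, 0, 0, 0, 6, 1], [0, 0, 0, 0, 0, 7, 1], [0, 0, 0, 0, 0, 8, 1], [0, 0, 0, 0, 0, 9, 1], [0, 0, 0, 0, 0, 10, 1], [0, 0, 0, 0, 0, 11, 1], [0, 0, 0, 0, 0, 12, 1], [0, 0, 0, 0, 0, 13, 1], [0, 0, 0, 0, 0, 14, 1], [0, 0, 0, 0, 0, 15, 1], [0, 0, 0, 0, 0, 16, 1], [0, 0, 0, 0, 0, 17, 1], [0, 0, 0, 0, 0, 18, 1], [0, 0, 0, 0, 0, 19, 1], [0, 0, 0, 0, 0, 20, 1]]}}

```text
clock: 14.08
tool_pos: [0.5097, -0.0849, 0.0267]
orientation: [174.0, 1.1, 85.0]
force: [2.7, -2.3, 2.0]
opening: 0.0004
```

Emit:
{"method": "carry_out", "body": {"increments": [[0, 0, 0, 0, 0, 1, 1], [0, 0, 0, 0, 0, 2, 1], [0, 0, 0, 0, 0, 3, 1], [0, 0, 0, 0, 0, 4, 1], [0, 0, 0, 0, 0, 5, 1], [0, 0, 0, 0, 0, 6, 1], [0, 0, 0, 0, 0, 7, 1], [0, 0, 0, 0, 0, 10, 1], [0, 0, 0, 0, 0, 16, 1], [0, 0, 0, 0, 0, 26, 1], [0, 0, 0, 0, 0, 40, 1], [0, 0, 0, -5, 0, 60, 1], [0, 0, 0, -10, 0, 80, 1], [0, 0, 0, -15, 0, 100, 1], [0, 0, 0, -20, 0, 115, 1], [0, 0, 0, -20, 0, 120, 1], [0, 0, 0, -20, 0, 120, 1], [0, 0, 0, -20, 0, 120, 1]]}}

```text
clock: 16.32
tool_pos: [0.4891, -0.0851, 0.146]
orientation: [174.1, 1.1, 85.0]
force: [1.4, 0.1, -0.2]
opening: 0.0004
```

```bash
python3 - <<'E'
from plant import ctrl
from h import *
o=ctrl.get_obs();print(o['clock'],o['tool_pos'],o['force'])
p=ctrl.snapshot('side');t=ctrl.snapshot('top')
c,s=blob(p,(267,182,287,198));print('pad side',c,s)
for l in('lid_cover','cup','pen','candle_glass','figurine'):
    print(l,[np.round(d['centre'],3).tolist() for d in ctrl.search_frame(p,l)[:1]])
a=cv2.imread('pics/top.png')[145:255,240:360]
cv2.imwrite('pics/j.png',np.hstack([cv2.resize(p['pixels'][80:230,195:345],(400,400),interpolation=2),cv2.resize(t['pixels'][145:255,240:360],(400,400),interpolation=2)]))
E
```

```text
16.325 [ 0.48909407 -0.0850656   0.14599184] [ 1.41082088  0.13525045 -0.18160907]
pad side [275.18604651 190.75581395] [269 187  14   9  86]
lid_cover [[0.608, -0.096, 0.166]]
cup [[0.669, 0.047, 0.054]]
pen [[0.526, 0.03, 0.005]]
candle_glass [[0.427, -0.174, 0.042]]
figurine [[0.567, -0.248, 0.05]]
```

View pics/j.png

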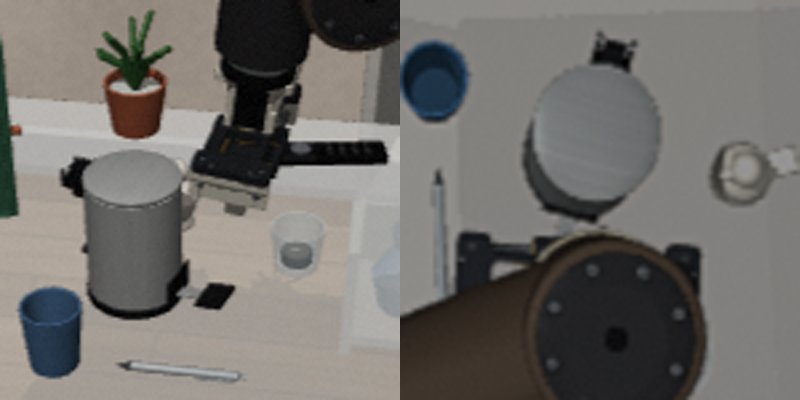

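The lid is shut. The pedal blob sits at exactly its starting pixels, all neighbours are in place, and the arm is clear, so I'll hand in.

```bash
python3 -c "
from plant import ctrl
print(ctrl.close_job())"
```

```text
the job is handed in; nothing more can be done
None
```

I pressed the pedal with the closed fingertips until the lid stood open at about 1.2 rad. I held it there for about 4 s, then let the pedal up at 8 mm/s, which lets the lid down at about 0.5 rad/s. The job was handed in shortly after 16.3 s; it reports no verdict.

- **Lid:** The open angle is read from the pictures, not measured. At the end of the hold the force on the pedal was about 4 N. The last pictures show the lid shut.
- **Pedal and bin:** The pad is back at exactly its starting pixels, so neither the pedal nor the bin has moved.
- **Other things:** The cup, pen, candle glass and bird were found within about 6 mm of their first positions, close to the accuracy of the measurement. I did not re-measure the plastic box or the remote, but the arm only passed well above the table and did not go near them.
- **Robot:** The arm ended clear of everything, about 120 mm above the pedal. The force sensor still read a small residual of 1.4 N in free air, and wandered by up to a few newtons during the work.

No check failed.

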